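Face the reagent jar's barcode to the scanner and trigger the read

TASK

Turn the amber reagent jar where it stands in its ring seat, without lifting it out, until its barcode label squarely faces the scanner window, then press the read button on the grey console fully down and let it come back up. Reach in at a slant, because nothing may knock the delicate probe hanging over the jar, and do not tip the jar or disturb the other things on the bench.

Things in the scene. Friction and masses are not known exactly. Their poses are not given: they have to be found in the camera images.
- jar: amber jar to turn, upright in the station's ring seat: glass 58 mm diameter to 92 mm up, white cap 52 mm diameter from 98 to 118 mm, 0.2 to 0.45 kg. Loose: stands by its weight, turns in the seat against light friction. Paper label with black bars on its +x side; a low black rib on the cap runs from the middle towards the label. Origin at the centre of its underside, z up, x towards the label
- label (a point): centre of the jar's label (35 mm wide, 16 to 72 mm above the jar's foot) on the glass, 29.5 mm from the jar's axis, 44 mm above its underside
- station: white reading station, fixed: base plate x -0.07 to +0.18, 140 mm wide, 16 mm thick. Origin on the bench under the seat's centre, x towards the scanner (away from the robot within about 0.3 rad), z up. Scanner block from x = 0.09 to 0.145, 80 mm wide, top 66 mm above the bench; behind it at x = 0.165, y = 0.055 an 18 mm round column carries the probe
- seat (a point): centre of the seat floor on the base plate, 16 mm above the bench: a ring 7 mm high, 31 mm inner and 37 mm outer radius, so the jar has about 2 mm of play all round
- scanner_window (a point): centre of the dark scanner window in the scanner block's face that looks at the jar, 90 mm from the seat's axis, 44 mm above the bench
- probe: delicate steel probe over the jar, fixed, same origin and axes as station: upright 24 mm tube, axis at x = 0.015, y = 0, tip 166 mm above the bench (32 mm over the cap), rising to a 22 mm wide arm at 293 to 317 mm that runs to the column. It bars a gripper from straight above; a tool leaning about 40 degrees, from the robot's side, clears it with the tube between the open fingers
- button (a joint): the read button on the console, travel in m: 0 released, 0.006 fully down; a spring returns it; fully down takes about 5 N
- button_top (a point): centre of the round white button's top face (36 mm diameter), pressed straight down; the only moving button, on top of the grey console
- console: grey trigger console, fixed box 100 x 100 x 45 mm high with the button on top, standing left or right of the station; origin at centre of underside
- tip_box: box of pipette tips, fixed, 100 x 100 x 58 mm high, on the other side of the station; origin at centre of underside
- spare_jar: bystander: a second, identical amber jar standing on the bench itself, upright; origin at centre of its underside
- tube_rack: bystander: white rack of capped tubes, 200 x 70 x 102 mm high; origin at centre of underside
- carton: bystander: small white and yellow carton, 75 x 55 x 60 mm high; origin at centre of underside
- big_carton: bystander: white and blue carton, 90 x 70 x 80 mm high; origin at centre of underside
- pipette: bystander: grey pipette lying on the bench, 230 mm long along its x (from -0.13 to +0.10), 24 mm high; origin on the bench under it
- green_bottle: bystander: green glass bottle, 68 mm diameter, 230 mm tall; origin at centre of underside
- wash_bottle: bystander: white bottle, 66 mm diameter, 170 mm tall; origin at centre of underside

How it is judged:
By the outcome, as a careful person would: the job done as asked, in the order asked, and still so for the second after the job is handed in, with the robot touching nothing.
It also fails if it takes over 72 s, if anything falls off the work surface, if the arm or the gripper's body presses on something with over 40 N, if the wrist force passes 120 N, or if a joint passes its speed limit or range.

ROBOT

A 6-joint arm with a two-finger parallel gripper is mounted at the origin on the work surface. World frame = base frame: x ahead of the robot, y to its left, z up, the work surface at z = 0. Lengths are in m, angles in rad, forces in N, time in s.
With the tool pointing down it reaches from about 0.35 to 0.775 m from the base axis. Payload 7.3 kg.
Tool frame: the origin (TCP) lies at the very end of the fingers, on their centre line; the grasp point (between the pads) lies 19 mm behind it; z points along the fingers, y is the line along which they close (so a half turn about z gives the same grasp; the last joint's range is limited). The gripper opens to 92 mm and grips with 3 to 60 N. Pads are 19 mm wide; open, the fingers measure 130 mm over their backs; the gripper's body (75 mm by 190 mm) begins 47 mm behind the grasp point.
Start: joints at [-1.402, 0.342, 1.524, -0, 1.275, -0.146], TCP at [0.163, -0.499, 0.227] pointing down, gripper open.
Joint ranges: [-2.53, 2.53], [-0.77, 2.02], [0.04, 2.7], [-1, 4.14], [0.28, 2.66], [-3.11, 3.11]. Speed limits (rad/s): [2.57, 2.57, 3.14, 3.14, 3.14, 3.14].

INTERFACE

Orientations are given as [roll, pitch, yaw] about the fixed x, y, z axes, in that order (R = Rz(yaw) Ry(pitch) Rx(roll)).
In Python, from cell import telemetry, eyes, job gives the robot as it stands.
- The arm moves only by the tool apply_moves, never from a script. Its arguments are lists of equal length, an entry for each row: "delta_pos": the shift along the world's x, y, z each as a share of 0.4 m, from -1 to 1, a list of three; "dr": the turn, a rotation vector about the world's x, y, z each as a share of 0.5 rad, from -1 to 1, a list of three; "jaw": the opening, from 0 (shut) to 1 (fully open). A call has 1 to 8 rows; each row is the pose to reach, as a shift and turn from the pose commanded when the call began; what a row does not reach only later rows make up. A row lasts 1/12 s, in which the tool goes at most 41.7 mm and 7.16 degrees, less where a joint would pass 70% of its speed; a pose out of reach is approached as far as the arm can. A call with a number of a shift or a turn outside -1 to 1 is refused whole. A call with a gripper value outside its range is refused whole. The fingers move at their own pace and stop on an object; "force" is the grip in N (left out, the last holds). Time passes only in rows, so rows that repeat a pose let the fingers close. It gives the time, the measured TCP pose, the force, the opening and the grip force at its end, in the units of the state.
- telemetry.observe(): the state, without advancing time (a new reading comes with each control period).
- eyes.read_camera(name): name is "scene" or "top"; returns the picture (384x512x3 uint8, red, green, blue); there is no depth.
- eyes.camera_model(name): a dict with "vertical_fov" (degrees; the focal length in pixels is half the picture's height over the tangent of half this angle, whatever the lens; pixels are square), "cx", "cy" (the principal point, pixels), "rvec" (rotation vector, rad) and "tvec" (3), from world to camera coordinates, as OpenCV has them. Camera axes: x right, y down, z forward; pixel columns grow to the right and rows downward; lengths in m; the calibration is good to about 2 mm. A picture is of the moment at which its call begins. camera_model takes no time and is no camera call.
- job.hand_in(): hands the job in; it is judged then, once.
The state is a dict: "time": time; "qpos": joint angles; "qvel": joint speeds; "joint_efforts": joint torques, N m; "tool_pos": TCP position; "tool_rot": TCP orientation; "contact_force": force on the tool from outside, world axes, zero at the start; "torque": the same for the moment, N m; "opening": finger opening in m; "grip_force": force on a finger pad.
Only numpy, scipy, OpenCV 4.12 (cv2) and the standard library are available. Lean on these libraries where they do the work, as an engineer would, in place of code of your own. Each camera call takes 0.05 s, during which the arm holds its last target. There are 200 camera calls.

## Working session

There is one attempt and no reset: what is moved stays moved. The work goes in short steps, Python scripts to look and compute and a tool call to move; the robot and the scene stay as the last step left them, time stands still between calls to the robot, and variables do not carry over. Pictures are saved under pics/ and viewed, at most 10 in all, crops included, and the job is handed in when it is done.

Besides the shell and the picture viewer there is one more tool, called as name(argument=value, ...) on one line, values as JSON. apply_moves: Moves the arm, as the interface text tells. Its arguments: {"type":"object","properties":{"delta_pos":{"type":"array"},"dr":{"type":"array"},"jaw":{"type":"array"},"force":{"type":"number"}},"required":["delta_pos","dr","jaw"]}

```bash
mkdir -p pics; python3 - <<'E'
from cell import telemetry, eyes, job
import cv2,numpy as np
for n in("scene","top"):
    im=eyes.read_camera(n);cv2.imwrite(f"pics/{n}0.png",im[:,:,::-1]);
    cv2.imwrite(f"pics/{n}0v.png",cv2.resize(im[:,:,::-1],(800,600),interpolation=cv2.INTER_CUBIC))
    m=eyes.camera_model(n);print(n,m)
    R=cv2.Rodrigues(np.array(m['rvec'],float))[0];print(-R.T@np.array(m['tvec']))
print(telemetry.observe())
E
```

```text
scene {'vertical_fov': 55.60419064282267, 'cx': 255.20607237977887, 'cy': 185.4735809768519, 'rvec': array([ 2.34909424,  1.06987771, -0.34188374]), 'tvec': array([-0.37158906, -0.25221096,  1.20392258])}
[ 0.91838571 -0.29205318  0.84993587]
top {'vertical_fov': 48.625625799930006, 'cx': 260.01230021087764, 'cy': 190.4029735199151, 'rvec': array([ 2.16494084, -2.17405095,  0.11755613]), 'tvec': array([0.05274712, 0.52498226, 1.3694357 ])}
[0.37951421 0.05611166 1.41653211]
{'time': 0.1, 'qpos': array([-1.40201484e+00,  3.42667407e-01,  1.52493091e+00, -6.59745204e-07,
        1.27541988e+00, -1.46000165e-01]), 'qvel': array([-2.66035422e-03, -2.10830973e-03, -2.94774817e-03, -2.75395312e-04,
        2.61697702e-05,  2.18313576e-04]), 'joint_efforts': array([ 1.90000217e-03, -4.32001126e+01, -2.44694299e+01,  7.19470927e-02,
        5.25802025e-02, -4.29523050e-05]), 'tool_pos': array([ 0.16250202, -0.49882405,  0.22610373]), 'tool_rot': array([-3.14018219e+00, -2.06766422e-04,  3.14781701e-01]), 'contact_force': array([-0.33207751, -0.55868447, -0.32409515]), 'torque': array([0.01434051, 0.0193467 , 0.03221944]), 'grip_force': 0.0, 'opening': 0.09180143577068287}
```

View pics/scene0v.png

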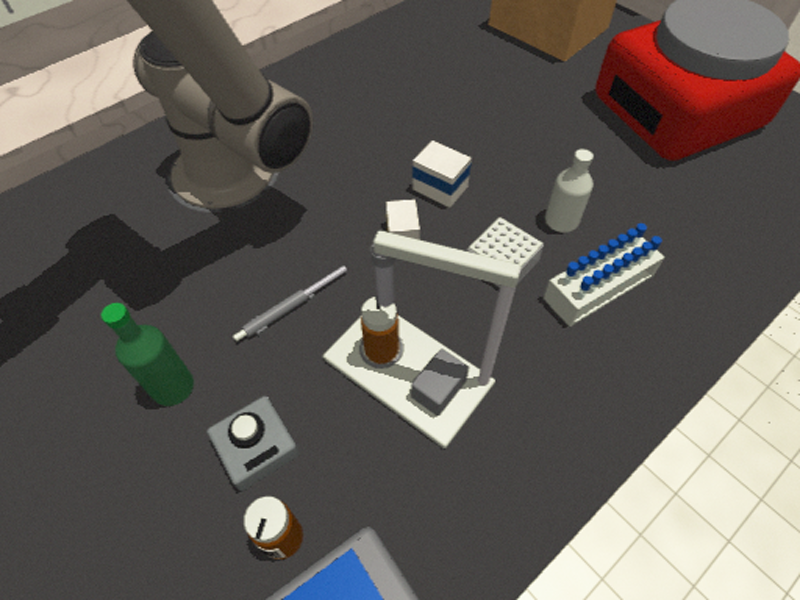

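View pics/top0v.png

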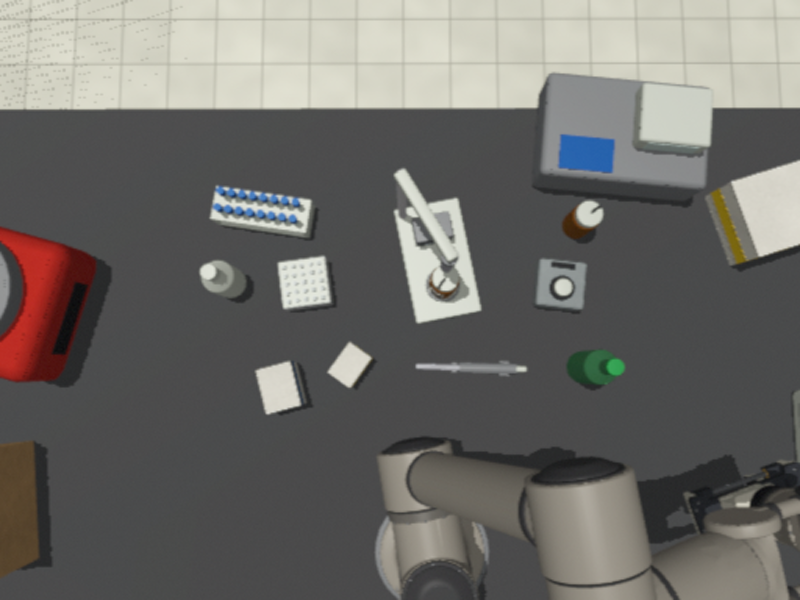

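The scene view (800x600 scale) shows the jar at (380,335) under the probe, with no label in view. The station plate is around (410,380), the button at (244,430) and the spare jar at (272,528). In the top view the station is around (438,262), the jar cap at (443,283) and the button at (563,287).

```bash
cat > h.py <<'E'
import cv2,numpy as np
from cell import telemetry, eyes
def cam(n):
    m=eyes.camera_model(n);R=cv2.Rodrigues(np.array(m['rvec'],float))[0];t=np.array(m['tvec'],float)
    f=192/np.tan(np.radians(m['vertical_fov'])/2)
    return R,t,np.array([[f,0,m['cx']],[0,f,m['cy']],[0,0,1]])
def ray(n,uv,z):
    R,t,K=cam(n);c=-R.T@t
    d=R.T@np.linalg.solve(K,[uv[0],uv[1],1]);return c+d*(z-c[2])/d[2]
def proj(n,p):
    R,t,K=cam(n);q=K@(R@np.array(p,float)+t);return q[:2]/q[2]
E
python3 - <<'E'
from h import *
s=cv2.imread("pics/scene0.png");t=cv2.imread("pics/top0.png")
a=cv2.resize(s[180:240,205:280],None,fx=8,fy=8,interpolation=cv2.INTER_CUBIC)
b=cv2.resize(t[160:200,260:310],None,fx=10,fy=10,interpolation=cv2.INTER_CUBIC)
c=np.zeros((600,800,3),np.uint8);c[:480,:400]=a[:, :400];c[:400,400:]=b[:,:400]
cv2.imwrite("pics/crop1.png",c)
# plate corners
g=t.min(2);m=((g>150)*255).astype(np.uint8);m[:,:245]=0;m[:,315:]=0;m[:120]=0;m[215:]=0
m=cv2.morphologyEx(m,cv2.MORPH_CLOSE,np.ones((9,9)))
cs,_=cv2.findContours(m,0,2);c=max(cs,key=cv2.contourArea)
h=cv2.convexHull(c);ap=cv2.approxPolyDP(h,3,True)[:,0];print(ap.tolist())
for p in ap:print(ray("top",p,.016).round(4))
for nm,img,uv,z in(("top",t,(360,184),.055),("scene",s,(156,275),.055)):
    x,y=uv;w=img[y-18:y+18,x-18:x+18];mm=((w.min(2)>165)*255).astype(np.uint8)
    n,l,st,ce=cv2.connectedComponentsWithStats(mm);k=1+st[1:,4].argmax();
    uv=ce[k]+[x-18,y-18];print(nm,"button",uv,st[k],[ray(nm,uv,zz).round(4) for zz in(.045,.05,.055,.06)])
E
```

```text
[[258, 120], [292, 127], [306, 198], [266, 205], [252, 135]]
[0.7651 0.0562 0.016 ]
[ 0.7406 -0.0582  0.016 ]
[ 0.5005 -0.1016  0.016 ]
[0.4778 0.0309 0.016 ]
[0.7136 0.0766 0.016 ]
top button [360.1627907 183.3372093] [13 13 11 10 86] [array([ 0.5452, -0.2753,  0.045 ]), array([ 0.5446, -0.2741,  0.05  ]), array([ 0.5439, -0.2729,  0.055 ]), array([ 0.5433, -0.2717,  0.06  ])]
scene button [155.95906433 272.59064327] [ 11   9  15  14 171] [array([ 0.532 , -0.2708,  0.045 ]), array([ 0.5344, -0.2709,  0.05  ]), array([ 0.5368, -0.2711,  0.055 ]), array([ 0.5392, -0.2712,  0.06  ])]
```

View pics/crop1.png

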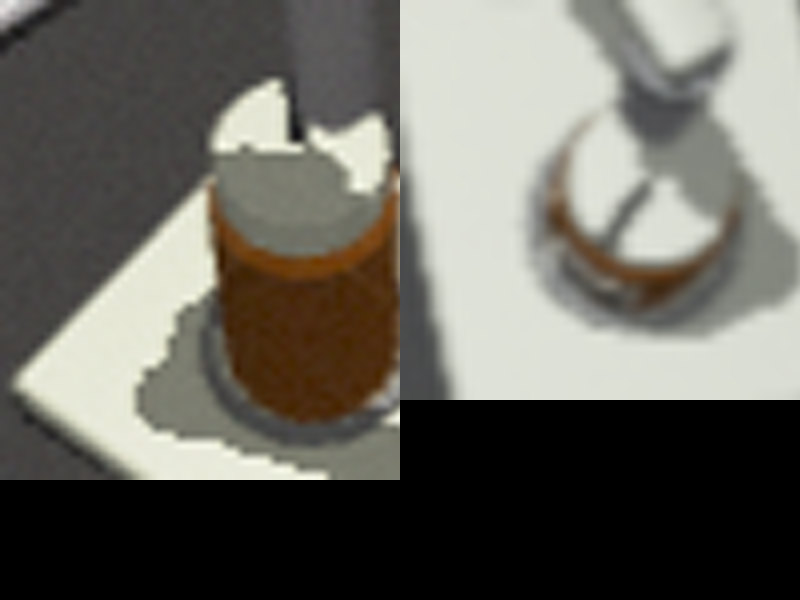

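Crop 1: in the top view the rib runs from the cap's middle at about full-res (285.5,178) to (280.5,185), pointing back and to the left. The label is glimpsed at lower left, so it faces about 144° in the world. One more refinement, then I move.

```bash
python3 - <<'E'
from h import *
t=cv2.imread("pics/top0.png");s=cv2.imread("pics/scene0.png")
def edge(n,img,A,B,sub=60,half=7):
    """subpixel bright/dark edge along world segment A-B (approx), returns world points"""
    a,b=proj(n,A),proj(n,B);d=(b-a)/np.linalg.norm(b-a);nn=np.array([-d[1],d[0]]);g=img.min(2).astype(np.float32);out=[]
    for k in np.linspace(.08,.92,sub):
        c=a+(b-a)*k;x=np.arange(-half,half+.01,.25)
        P=(c+x[:,None]*nn).astype(np.float32)
        v=cv2.remap(cv2.GaussianBlur(g,(3,3),0),P[:,:1],P[:,1:],1)[:,0]
        gr=np.abs(np.gradient(v));i=gr.argmax()
        if gr[i]>8: out.append(ray(n,P[i],.016)[:2])
    return np.array(out)
def fit(p):
    vx,vy,x,y=cv2.fitLine(p.astype(np.float32),cv2.DIST_HUBER,0,.0005,.01).ravel();return np.array([vx,vy]),np.array([x,y])
y0=np.radians(10.3);c0=np.array([.557,-.0235])
def W(x,y,yaw=y0,c=c0):return np.r_[c+[x*np.cos(yaw)-y*np.sin(yaw),x*np.sin(yaw)+y*np.cos(yaw)],.016]
for n,img in(("top",t),("scene",s)):
    L={}
    for nm,A,B in(("left",W(-.07,.07),W(.08,.07)),("right",W(-.07,-.07),W(.18,-.07)),("back",W(-.07,-.07),W(-.07,.07)),("front",W(.18,-.07),W(.18,.07))):
        p=edge(n,img,A,B)
        if len(p)<15: print(n,nm,len(p));continue
        d,o=fit(p);a=np.degrees(np.arctan2(d[1],d[0]));a=(a+45)%90-45
        ex=np.array([np.cos(y0),np.sin(y0)]);ey=np.array([-ex[1],ex[0]])
        off=(o-c0)@(ey if nm in("left","right") else ex)
        print(n,nm,len(p),"yaw %.2f off %.4f"%(a,off), "res %.4f"%np.std((p-o)@np.array([-d[1],d[0]])))
# rib top view
g=t.max(2).astype(int);r=t[172:190,274:294];print(r.max(2))
# jar sides in scene: brown mask
hsv=cv2.cvtColor(s,cv2.COLOR_BGR2HSV);m=(hsv[...,0]<20)&(hsv[...,1]>120)
for v in range(214,230,3):
    u=np.where(m[v,215:275])[0]+215;print(v,u.min(),u.max())
print("exp axis",[proj("scene",[*c0,z]).round(1) for z in(.03,.06,.1)],"top cap ctr",proj("top",[*c0,.134]),proj("top",[*c0,.02]))
E
```

```text
top left 60 yaw 10.62 off 0.0692 res 0.0009
top right 60 yaw 10.97 off -0.0706 res 0.0009
top back 60 yaw 10.88 off -0.0723 res 0.0008
top front 35 yaw 11.72 off 0.1762 res 0.0008
scene left 58 yaw 11.62 off 0.0667 res 0.0051
scene right 60 yaw 11.07 off -0.0713 res 0.0004
scene back 54 yaw 18.24 off -0.0752 res 0.0032
scene front 60 yaw 11.02 off 0.1758 res 0.0004
[[224 223 217 195 181 204 220 204 155  98  84  83  82  86  99 121 131 145
  187 214]
 [223 219 198 171 197 221 223 220 196 139  95  87  87  97 118 131 134 135
  150 194]
 [219 203 170 186 217 224 224 224 218 189 128 109 109 120 132 134 133 134
  141 184]
 [201 165 151 194 223 225 225 224 222 195 144 133 133 133 134 134 134 134
  135 149]
 [169 142 147 198 224 225 225 224 222 200 157 138 137 137 135 134 134 134
  135 140]
 [150 130 155 202 223 226 225 224 223 214 183 154 161 151 138 135 136 135
  133 123]
 [145 131 155 202 224 226 225 224 217 185 134 183 212 191 145 135 135 136
  134 122]
 [143 140 149 198 223 225 225 218 188 126 123 190 218 199 158 138 135 135
  132 118]
 [127 116 122 186 221 226 221 191 125 113 171 209 22
[... 317 characters left out ...]
 121 190 220 223 223 222 220 216 196 151 110
   96  98]
 [162 140 111 110  99 102 103 124 177 207 213 215 212 197 171 137 103  96
   94 105]
 [164 144  95 107 109  96  99 107 116 125 127 128 127 119 108  93  91  96
   90 105]
 [162 140  99  83 103 108  98  97 100 102  99  99  96  88  75  80  97 100
   93 115]
 [166 141 128 102  86 100 126 120  89  86  76  68  67  72  80  93  96  90
  105 125]
 [196 153 145 135 104  77  73  76  86  89  73  67  72  86  95  91  87 105
  124 133]]
214 233 253
217 232 254
220 233 254
223 233 254
226 234 253
229 236 250
exp axis [array([245.3, 220.7]), array([244.9, 214.9]), array([244.4, 206.6])] top cap ctr [284.40086929 176.26941616] [282.31448878 180.99775612]
```

Station yaw is about 11.0° and the seat is at about (0.554,-0.025). The label faces about 145°, so the jar needs about -134° in three strokes. First I raise the arm and swing it in.

apply_moves(delta_pos=[[0.05,0.05,0.2],[0.1,0.1,0.4],[0.2,0.2,0.55],[0.3,0.375,0.55],[0.3,0.375,0.55],[0.3,0.375,0.55],[0.3,0.375,0.55],[0.3,0.375,0.55]], dr=[[0,0,0],[0,0,0],[0,0,0],[0,0,0],[0,0,0],[0,0,0],[0,0,0],[0,0,0]], jaw=[1,1,1,1,1,1,1,1], force=15)

```text
time: 0.77
tool_pos: [0.2847, -0.3465, 0.4509]
tool_rot: [3.136, -0.003, 0.318]
contact_force: [-0.3, 0.3, 0.1]
opening: 0.0917
grip_force: 0.0
```

```bash
cat >> h.py <<'E'
from scipy.spatial.transform import Rotation as Ro
C=np.array([.554,-.0253,.128])
def target(al,s,lean=40,c=C):
    """TCP s metres beyond the jar axis along a tool leaning `lean` deg, forward azimuth al deg"""
    R=Ro.from_euler('xyz',[np.pi,-np.radians(lean),np.radians(al)]);return c+s*R.as_matrix()[:,2],R
def move(p,R,p0=None,R0=None):
    o=telemetry.observe();p0=o['tool_pos'] if p0 is None else p0;R0=Ro.from_euler('xyz',o['tool_rot']) if R0 is None else R0
    return ((p-p0)/.4).round(3).tolist(),((R*R0.inv()).as_rotvec()/.5).round(3).tolist()
E
python3 - <<'E'
from h import *
o=telemetry.observe();print(o['time'],o['qpos'].round(3),o['tool_pos'],o['tool_rot'])
print(move(*target(27,-.2)))
E
```

```text
0.7667 [-1.055e+00  1.180e-01  1.217e+00  1.000e-03  1.800e+00  1.980e-01] [ 0.28468521 -0.34646183  0.45090855] [ 3.13570192e+00 -2.62342779e-03  3.18108192e-01]
([0.387, 0.657, -0.424], [0.546, -1.281, 0.298])
```

apply_moves(delta_pos=[[0.03,0.1,0],[0.05,0.2,0],[0.07,0.3,0],[0.09,0.4,0],[0.12,0.5,0],[0.15,0.6,0],[0.15,0.6,0],[0.15,0.6,0]], dr=[[0.05,-0.12,0.03],[0.1,-0.24,0.06],[0.15,-0.36,0.09],[0.2,-0.48,0.12],[0.25,-0.6,0.15],[0.3,-0.7,0.17],[0.3,-0.7,0.17],[0.3,-0.7,0.17]], jaw=[1,1,1,1,1,1,1,1])

```text
time: 1.43
tool_pos: [0.3421, -0.1082, 0.4465]
tool_rot: [-3.124, -0.38, 0.399]
contact_force: [0.3, -0.8, 0.7]
opening: 0.0917
grip_force: 0.0
```

```bash
python3 - <<'E'
from h import *
o=telemetry.observe();print(o['time'],o['qpos'].round(3),o['tool_pos'],o['tool_rot'])
print(move(*target(27,-.2)))
E
```

```text
1.4333 [-0.866 -0.214  1.599  0.368  1.649  0.351] [ 0.34208527 -0.10821742  0.4465447 ] [-3.12386997 -0.37985986  0.39931918]
([0.243, 0.061, -0.413], [0.241, -0.59, 0.124])
```

apply_moves(delta_pos=[[0.04,0.01,-0.07],[0.08,0.02,-0.14],[0.12,0.03,-0.21],[0.16,0.04,-0.28],[0.2,0.05,-0.35],[0.243,0.061,-0.413],[0.243,0.061,-0.413],[0.243,0.061,-0.413]], dr=[[0.04,-0.1,0.02],[0.08,-0.2,0.04],[0.12,-0.3,0.06],[0.16,-0.4,0.08],[0.2,-0.5,0.1],[0.241,-0.59,0.124],[0.241,-0.59,0.124],[0.241,-0.59,0.124]], jaw=[1,1,1,1,1,1,1,1])

```text
time: 2.1
tool_pos: [0.4393, -0.0855, 0.28]
tool_rot: [-3.133, -0.696, 0.463]
contact_force: [0.6, -0.5, 0.9]
opening: 0.0917
grip_force: 0.0
```

```bash
python3 - <<'E'
from h import *
o=telemetry.observe();print(o['time'],o['qpos'].round(3),o['tool_pos'],o['tool_rot'])
print(move(*target(27,-.08)),move(*target(27,.013)))
for n in("scene","top"):
    im=eyes.read_camera(n);cv2.imwrite(f"pics/{n}1.png",im[:,:,::-1])
a=cv2.imread("pics/scene1.png")[100:300,130:397];b=cv2.imread("pics/top1.png")[100:300,180:447]
cv2.imwrite("pics/c2.png",np.vstack([cv2.resize(a,(400,300)),cv2.resize(b,(400,300))]))
E
```

```text
2.1 [-0.852 -0.036  2.05   0.781  1.084 -0.113] [ 0.4392548  -0.08551517  0.28001432] [-3.13302599 -0.6957546   0.46329151]
([0.172, 0.092, -0.227], [-0.01, -0.01, 0.005]) ([0.305, 0.16, -0.405], [-0.01, -0.01, 0.005])
```

View pics/c2.png

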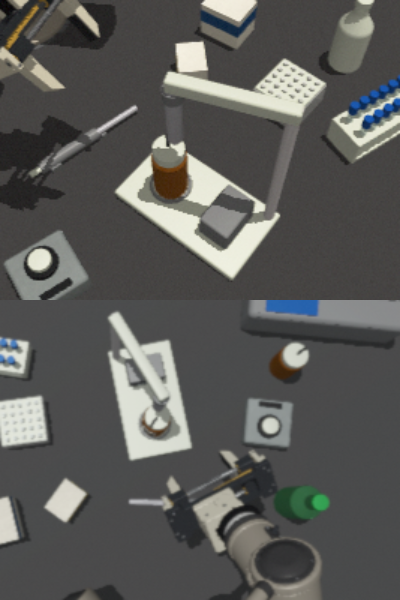

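The crops show the gripper leaning toward the jar, clear of the pipette and the green bottle, and the jar undisturbed. I advance along the tool axis.

apply_moves(delta_pos=[[0.04,0.02,-0.05],[0.08,0.04,-0.1],[0.12,0.065,-0.16],[0.172,0.092,-0.227],[0.21,0.11,-0.28],[0.24,0.125,-0.32],[0.25,0.13,-0.33],[0.25,0.13,-0.33]], dr=[[0,0,0],[0,0,0],[-0.01,-0.01,0],[-0.01,-0.01,0],[-0.01,-0.01,0],[-0.01,-0.01,0],[-0.01,-0.01,0],[-0.01,-0.01,0]], jaw=[1,1,1,1,1,1,1,1])

```text
time: 2.87
tool_pos: [0.5408, -0.0327, 0.1502]
tool_rot: [3.134, -0.702, 0.476]
contact_force: [-0.6, -0.1, 0.3]
opening: 0.0919
grip_force: 0.0
```

```bash
python3 - <<'E'
from h import *
o=telemetry.observe();print(o['time'],o['qpos'].round(3),o['tool_pos'],o['tool_rot'])
print(move(*target(27,.013)))
for n in("scene","top"):
    im=eyes.read_camera(n);cv2.imwrite(f"pics/{n}2.png",im[:,:,::-1])
a=cv2.imread("pics/scene2.png")[140:260,180:340];b=cv2.imread("pics/top2.png")[130:230,220:353]
cv2.imwrite("pics/c3.png",np.vstack([cv2.resize(a,(400,300)),cv2.resize(b,(400,300))]))
E
```

```text
2.8667 [-0.539  0.303  2.105  1.134  0.645 -0.356] [ 0.54083998 -0.03272679  0.15020833] [ 3.13406799 -0.70161808  0.47616559]
([0.052, 0.028, -0.08], [0.007, 0.011, -0.0])
```

View pics/c3.png

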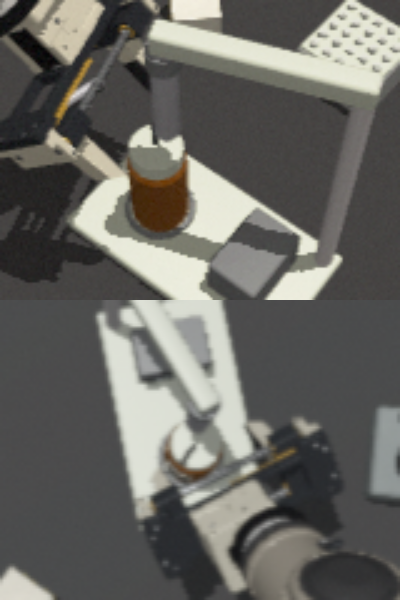

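The crops show the cap between the open fingers, with the probe tube clear of the gripper body. I make the final advance and close.

apply_moves(delta_pos=[[0.025,0.014,-0.04],[0.052,0.028,-0.08],[0.052,0.028,-0.08],[0.052,0.028,-0.08],[0.052,0.028,-0.08],[0.052,0.028,-0.08],[0.052,0.028,-0.08],[0.052,0.028,-0.08]], dr=[[0,0,0],[0.01,0.01,0],[0.01,0.01,0],[0.01,0.01,0],[0.01,0.01,0],[0.01,0.01,0],[0.01,0.01,0],[0.01,0.01,0]], jaw=[1,1,1,0.75,0.68,0.62,0.58,0.56], force=10)

```text
time: 3.63
tool_pos: [0.5606, -0.022, 0.1184]
tool_rot: [-3.141, -0.699, 0.469]
contact_force: [-1.2, 0.9, 0.5]
opening: 0.0635
grip_force: 0.0
```

apply_moves(delta_pos=[[0,0,0],[0,0,0],[0,0,0],[0,0,0]], dr=[[0,0,0],[0,0,0],[0,0,0],[0,0,0]], jaw=[0.53,0.5,0.5,0.5], force=10)

```text
time: 3.97
tool_pos: [0.5607, -0.0215, 0.1179]
tool_rot: [-3.14, -0.699, 0.469]
contact_force: [-0.8, 0.1, 2.7]
opening: 0.0519
grip_force: 10.0
```

```bash
python3 - <<'E'
from h import *
o=telemetry.observe();print({k:np.round(v,4) for k,v in o.items()})
R0=Ro.from_euler('xyz',o['tool_rot']);p0=o['tool_pos']
p,R=target(27,.013);print("err",p-p0)
# arc deltas about jar axis
for d in np.arange(3.5,56,3.5):
    Q=Ro.from_euler('z',-d,degrees=True);print(d,((Q.apply(p-C)-(p-C))/.4).round(4)[:2])
E
```

```text
{'time': np.float64(3.9667), 'qpos': array([-0.4884,  0.3922,  2.0942,  1.2525,  0.5885, -0.4506]), 'qvel': array([ 0.0013,  0.002 ,  0.0001,  0.0006,  0.0002, -0.0003]), 'joint_efforts': array([ -0.2063, -35.0376, -14.8768,   1.3605,   0.9635,   0.0362]), 'tool_pos': array([ 0.5607, -0.0215,  0.1179]), 'tool_rot': array([-3.1397, -0.6991,  0.4687]), 'contact_force': array([-0.7698,  0.1425,  2.6577]), 'torque': array([-0.0005,  0.1033,  0.0726]), 'grip_force': np.float64(9.9913), 'opening': np.float64(0.0519)}
err [7.04441406e-04 2.07022157e-05 1.87582452e-04]
3.5 [ 0.0005 -0.0012]
7.0 [ 0.001  -0.0023]
10.5 [ 0.0014 -0.0036]
14.0 [ 0.0017 -0.0048]
17.5 [ 0.002 -0.006]
21.0 [ 0.0022 -0.0073]
24.5 [ 0.0023 -0.0086]
28.0 [ 0.0023 -0.0098]
31.5 [ 0.0022 -0.0111]
35.0 [ 0.0021 -0.0124]
38.5 [ 0.0019 -0.0136]
42.0 [ 0.0016 -0.0149]
45.5 [ 0.0012 -0.0161]
49.0 [ 0.0008 -0.0173]
52.5 [ 0.0002 -0.0185]
```

The cap is gripped (opening 51.9 mm). Stroke 1 turns about the jar's axis, clockwise.

apply_moves(delta_pos=[[0.0005,-0.0012,0],[0.001,-0.0023,0],[0.0014,-0.0036,0],[0.0017,-0.0048,0],[0.002,-0.006,0],[0.0022,-0.0073,0],[0.0023,-0.0086,0],[0.0023,-0.0098,0]], dr=[[0,0,-0.122],[0,0,-0.244],[0,0,-0.367],[0,0,-0.489],[0,0,-0.611],[0,0,-0.733],[0,0,-0.855],[0,0,-0.977]], jaw=[0.5,0.5,0.5,0.5,0.5,0.5,0.5,0.5])

```text
time: 4.63
tool_pos: [0.5608, -0.0285, 0.1136]
tool_rot: [-3.116, -0.737, 0.013]
contact_force: [0.5, 12.8, 28.8]
opening: 0.0538
grip_force: 13.5
```

```bash
python3 - <<'E'
from h import *
o=telemetry.observe();print({k:np.round(v,4) for k,v in o.items() if k!='joint_efforts'})
print(np.degrees(o['tool_rot'][2]))
p,R=target(-1,.013);print("err",p-o['tool_pos'])
for d in np.arange(3.5,29,3.5):
    Q=Ro.from_euler('z',-d,degrees=True);print(d,((Q.apply(p-C)-(p-C))/.4).round(4)[:2])
E
```

```text
{'time': np.float64(4.6333), 'qpos': array([-0.3333,  0.3638,  2.2217,  2.0736,  0.2917, -0.7841]), 'qvel': array([ 0.1509,  0.1202,  0.2084,  2.195 ,  0.0499, -1.7985]), 'tool_pos': array([ 0.5608, -0.0285,  0.1136]), 'tool_rot': array([-3.1163, -0.737 ,  0.0132]), 'contact_force': array([ 0.5072, 12.7783, 28.8259]), 'torque': array([ 2.4957, -2.7201,  1.5258]), 'grip_force': np.float64(13.5223), 'opening': np.float64(0.0538)}
0.7590414401291673
err [0.00153116 0.00305965 0.00446482]
3.5 [-0.0001 -0.0013]
7.0 [-0.0002 -0.0025]
10.5 [-0.0004 -0.0038]
14.0 [-0.0007 -0.005 ]
17.5 [-0.0011 -0.0063]
21.0 [-0.0015 -0.0075]
24.5 [-0.002  -0.0086]
28.0 [-0.0026 -0.0098]
```

The wrist hit its q5 limit near a singularity and the tool sagged about 4 mm. I open the jaw at once, then plan with a fitted kinematic model.

apply_moves(delta_pos=[[0,0,0],[0,0,0],[0,0,0],[0,0,0]], dr=[[0,0,0.05],[0,0,0.05],[0,0,0.05],[0,0,0.05]], jaw=[0.7,0.9,1,1])

```text
time: 4.97
tool_pos: [0.5562, -0.0303, 0.1081]
tool_rot: [-3.121, -0.721, 0.039]
contact_force: [0.4, -0.0, -1.0]
opening: 0.0766
grip_force: 0.0
```

```bash
cat > kin.py <<'E'
from h import *
from scipy.optimize import least_squares
D=[([-1.402015,.342667,1.524931,0,1.27542,-.146],[.162502,-.498824,.226104],[-3.14018,-.0002,.31478]),
([-1.055,.118,1.217,.001,1.8,.198],[.284685,-.346462,.450909],[3.1357,-.0026,.3181]),
([-.866,-.214,1.599,.368,1.649,.351],[.342085,-.108217,.446545],[-3.12387,-.37986,.39932]),
([-.852,-.036,2.05,.781,1.084,-.113],[.439255,-.085515,.280014],[-3.13303,-.695755,.463292]),
([-.539,.303,2.105,1.134,.645,-.356],[.54084,-.032727,.150208],[3.134068,-.701618,.476166]),
([-.4884,.3922,2.0942,1.2525,.5885,-.4506],[.5607,-.0215,.1179],[-3.1397,-.6991,.4687]),
([-.3333,.3638,2.2217,2.0736,.2917,-.7841],[.5608,-.0285,.1136],[-3.1163,-.737,.0132])]
e=Ro.from_euler
def fk(q,P):
    h,a,L2,L3,o3,lat,Lt=P
    B=e('z',q[0]);U=B*e('y',q[1]);F=B*e('y',q[1]+q[2]);W=F*e('z',q[3]);T=W*e('y',q[4])
    p=B.apply([a,lat,h])+U.apply([0,0,L2])+F.apply([o3,0,L3])+T.apply([0,0,Lt])
    return p,T*e('z',q[5]+S[0])
S=[0.]
def fit():
    q,_,r=D[0]; S[0]=0
    z=(fk(q,[0]*7)[1].inv()*e('xyz',r)).as_rotvec();S[0]=z[2]
    return least_squares(lambda P:np.concatenate([fk(q,P)[0]-p for q,p,_ in D]),[.4,0,.4,.4,0,.07,.25]).x
P=fit()
LO=np.array([-2.53,-.77,.04,-1,.28,-3.11]);HI=np.array([2.53,2.02,2.7,4.14,2.66,3.11])
def ik(p,R,q0):
    f=lambda q:np.r_[(fk(q,P)[0]-p)*5,(R*fk(q,P)[1].inv()).as_rotvec()]
    s=least_squares(f,np.clip(q0,LO+.01,HI-.01),bounds=(LO,HI),xtol=1e-12,ftol=1e-12);return s.x,np.linalg.norm(s.fun)
E
python3 - <<'E'
from kin import *
print(P.round(4),S)
for q,p,r in D: print((fk(q,P)[0]-p).round(4),(fk(q,P)[1].inv()*e('xyz',r)).magnitude().round(4))
for lean in(40,45,50,55):
  q=np.array(D[4][0])
  for al in [27,*range(30,71,10)]:
    q,r=ik(*target(al,.013,lean),q);print(lean,al,q.round(2),round(r,4))
  q=np.array(D[6][0])+[0,0,0,.5,.1,-.5]
  for al in(10,0,-10,-20,-30,-40,-50):
    q,r=ik(*target(al,.013,lean),q);print(lean,al,q.round(2),round(r,4))
E
```

```text
[2.223e-01 1.000e-04 5.066e-01 3.794e-01 4.650e-02 7.640e-02 3.179e-01] [np.float64(1.5707975177617226)]Traceback (most recent call last):
  File "<stdin>", line 3, in <module>
AttributeError: 'float' object has no attribute 'round'
```

```bash
python3 - <<'E'
from kin import *
for q,p,r in D: print((fk(q,P)[0]-p).round(4),round(float((fk(q,P)[1].inv()*e('xyz',r)).magnitude()),4))
for lean in(40,45,50,55):
  q=np.array(D[4][0])
  for al in [27,*range(30,71,10)]:
    q,r=ik(*target(al,.013,lean),q);print(lean,al,q.round(2),round(r,4))
  q=np.array(D[6][0])+[0,0,0,.5,.1,-.5]
  for al in(10,0,-10,-20,-30,-40,-50):
    q,r=ik(*target(al,.013,lean),q);print(lean,al,q.round(2),round(r,4))
E
```

```text
[ 0.     -0.0001  0.0001] 0.0
[-0.0001  0.0001  0.    ] 0.0005
[ 0.0001 -0.0001  0.    ] 0.0006
[-0.0001  0.0001 -0.0002] 0.0004
[-0.0001  0.0002 -0.0001] 0.0008
[ 0.0001 -0.0001  0.0001] 0.0001
[ 0.     -0.      0.0001] 0.0001
40 27 [-0.49  0.39  2.09  1.25  0.59 -0.45] 0.0
40 30 [-0.5   0.4   2.07  1.2   0.63 -0.46] 0.0
40 40 [-0.54  0.44  2.    1.07  0.76 -0.49] 0.0
40 50 [-0.55  0.48  1.92  0.95  0.9  -0.54] 0.0
40 60 [-0.56  0.52  1.83  0.85  1.02 -0.59] 0.0
40 70 [-0.55  0.57  1.73  0.76  1.14 -0.64] 0.0
40 10 [-0.37  0.35  2.17  1.58  0.34 -0.45] 0.0
40 0 [-0.33  0.36  2.22  2.05  0.28 -0.74] 0.0503
40 -10 [-0.2   0.38  2.26  3.04  0.28 -1.5 ] 0.0897
40 -20 [-0.05  0.39  2.19  4.14  0.28 -2.33] 0.0671
40 -30 [-0.05  0.39  2.19  4.14  0.3  -2.2 ] 0.0956
40 -40 [-0.02  0.42  2.2   4.14  0.39 -2.04] 0.1816
40 -50 [ 0.    0.45  2.21  4.14  0.46 -1.89] 0.2759
45 27 [-0.53  0.42  2.14  1.45  0.64 -0.69] 0.0
45 30 [-0.54  0.42  2.12  1.39  0.68 -0.68] 0.0
45 40 [-0.58  0.46  2.04  1.21  0.81 -0.66] 0.0
45 50 [-0.6   0.5   1.95  1.06  0.94 -0.67] 0.0
45 60 [-0.6   0.55  1.85  0.94  1.
[... 981 characters left out ...]
 -1.97] 0.1079
50 -50 [ 0.09  0.51  2.23  4.14  0.68 -1.83] 0.2239
55 27 [-0.61  0.49  2.23  1.73  0.82 -1.06] 0.0
55 30 [-0.63  0.5   2.2   1.65  0.85 -1.03] 0.0
55 40 [-0.66  0.54  2.1   1.42  0.95 -0.95] 0.0
55 50 [-0.67  0.58  1.99  1.23  1.06 -0.9 ] 0.0
55 60 [-0.67  0.62  1.87  1.07  1.17 -0.87] 0.0
55 70 [-0.65  0.67  1.75  0.95  1.3  -0.86] 0.0
55 10 [-0.46  0.46  2.35  2.29  0.71 -1.26] 0.0
55 0 [-0.34  0.45  2.37  2.69  0.67 -1.4 ] 0.0
55 -10 [-0.19  0.45  2.36  3.12  0.64 -1.56] 0.0
55 -20 [-0.05  0.47  2.32  3.56  0.63 -1.74] 0.0
55 -30 [ 0.07  0.49  2.25  3.99  0.65 -1.94] 0.0
55 -40 [ 0.12  0.52  2.22  4.14  0.73 -1.92] 0.0762
55 -50 [ 0.13  0.56  2.23  4.14  0.79 -1.8 ] 0.2023
```

The model fits to 0.1 mm. Leaning 50° makes azimuths from 50° to -25° reachable. I finish opening and retreat along the tool axis.

apply_moves(delta_pos=[[0,0,0],[0,0,0],[-0.04,0,0.05],[-0.08,0,0.1],[-0.12,-0.01,0.15],[-0.16,-0.01,0.2],[-0.2,-0.01,0.24],[-0.2,-0.01,0.24]], dr=[[0,0,0.05],[0,0,0.1],[0,0,0.15],[0,0,0.2],[0,0,0.2],[0,0,0.2],[0,0,0.2],[0,0,0.2]], jaw=[1,1,1,1,1,1,1,1])

```text
time: 5.63
tool_pos: [0.4755, -0.0345, 0.2069]
tool_rot: [-3.124, -0.725, 0.141]
contact_force: [0.1, 0.0, 0.2]
opening: 0.0916
grip_force: 0.0
```

```bash
cat >> h.py <<'E'
def rib(n="top",z=.136,ctr=C):
    """label direction: dark rib pixels on the cap's top, fitted in world plane"""
    im=eyes.read_camera(n);cv2.imwrite(f"pics/r{telemetry.observe()['time']:.2f}{n}.png",im[:,:,::-1]);g=im.max(2).astype(np.float32)
    for r in (.012,.016,.020):
        th=np.radians(np.arange(0,360,2));uv=np.array([proj(n,[ctr[0]+r*np.cos(a),ctr[1]+r*np.sin(a),z]) for a in th]).astype(np.float32)
        v=cv2.remap(g,uv[:,:1],uv[:,1:],1)[:,0];print(r,v[::3].astype(int).tolist())
E
python3 - <<'E'
from h import *
o=telemetry.observe();print(o['time'],o['qpos'].round(3),o['tool_pos'],o['tool_rot'],o['opening'],o['contact_force'])
rib();im=eyes.read_camera("scene")
a=im[140:260,180:340,::-1];b=eyes.read_camera("top")[140:200,250:330,::-1]
cv2.imwrite("pics/c4.png",np.vstack([cv2.resize(a,(400,300)),cv2.resize(b,(400,300),interpolation=cv2.INTER_CUBIC)]))
E
```

```text
5.6333 [-0.534  0.019  2.267  1.073  0.509  0.013] [ 0.47545244 -0.03447804  0.20685012] [-3.12428899 -0.72479979  0.14066095] 0.09157054771146464 [0.12982958 0.04670241 0.18277922]
0.012 [91, 96, 103, 120, 147, 176, 198, 208, 217, 221, 222, 222, 223, 223, 222, 220, 214, 208, 178, 147, 121, 117, 129, 157, 187, 207, 216, 222, 223, 223, 223, 223, 222, 222, 221, 219, 212, 203, 186, 167, 151, 143, 138, 135, 135, 135, 135, 135, 134, 134, 134, 133, 132, 129, 124, 115, 106, 98, 93, 92]
0.016 [82, 83, 86, 99, 123, 160, 195, 211, 221, 223, 224, 224, 224, 225, 225, 224, 222, 215, 199, 170, 132, 114, 134, 173, 204, 217, 223, 224, 224, 223, 223, 223, 222, 222, 221, 221, 216, 205, 182, 158, 143, 136, 134, 134, 134, 134, 134, 134, 134, 134, 134, 134, 132, 127, 118, 103, 91, 85, 83, 82]
0.02 [80, 81, 83, 87, 112, 155, 196, 214, 222, 223, 223, 224, 224, 224, 224, 224, 225, 223, 216, 196, 151, 115, 151, 198, 216, 222, 223, 224, 224, 223, 223, 223, 222, 221, 221, 220, 219, 215, 189, 157, 141, 133, 131, 131, 133, 133, 134, 134, 133, 133, 133, 133, 133, 128, 116, 98, 85, 81, 79, 79]
```

View pics/c4.png

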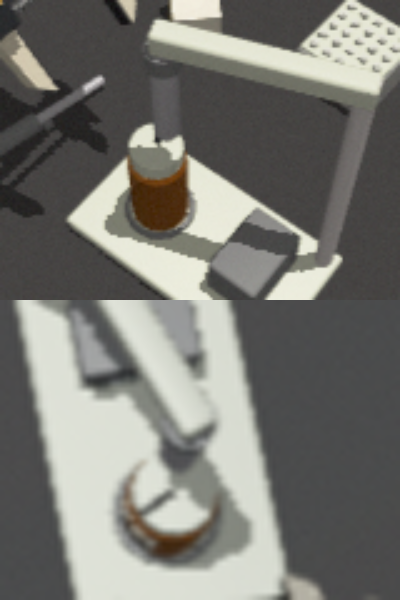

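The jar is upright and undisturbed, with the rib now at 126°, so about 115° remains. I go to the pre-grasp at lean 50°, azimuth 42°.

```bash
python3 - <<'E'
from kin import *
o=telemetry.observe()
p,R=target(42,-.09,50);q,r=ik(p,R,o['qpos']);print(q.round(2),r,move(p,R))
p2,R2=target(42,.013,50);print(ik(p2,R2,q)[0].round(2),move(p2,R2,p,R))
def arc(a0,n,st):
    p,_=target(a0,.013,50)
    print(a0,[((target(a0-st*k,.013,50)[0]-p)/.4).round(4).tolist()[:2] for k in range(1,n+1)])
for a in(42,22.8,3.6): arc(a,8,2.4)
E
```

```text
[-0.82  0.34  2.06  1.06  1.07 -0.69] 1.3646107151596657e-14 ([0.065, -0.093, -0.046], [0.102, -0.289, 1.158])
[-0.63  0.5   2.06  1.28  0.9  -0.81] ([0.147, 0.132, -0.166], [0.0, 0.0, 0.0])
42 [[0.0007, -0.0008], [0.0013, -0.0016], [0.0019, -0.0025], [0.0025, -0.0033], [0.0031, -0.0042], [0.0036, -0.0051], [0.004, -0.0061], [0.0044, -0.007]]
22.8 [[0.0004, -0.001], [0.0007, -0.002], [0.001, -0.003], [0.0013, -0.004], [0.0015, -0.005], [0.0017, -0.006], [0.0018, -0.007], [0.0019, -0.0081]]
3.6 [[0.0, -0.001], [0.0, -0.0021], [0.0, -0.0031], [-0.0001, -0.0042], [-0.0002, -0.0052], [-0.0004, -0.0062], [-0.0006, -0.0072], [-0.0009, -0.0083]]
```

apply_moves(delta_pos=[[0.01,-0.02,0],[0.02,-0.04,-0.01],[0.03,-0.06,-0.02],[0.04,-0.07,-0.03],[0.05,-0.08,-0.04],[0.065,-0.093,-0.046],[0.065,-0.093,-0.046],[0.065,-0.093,-0.046]], dr=[[0.01,-0.04,0.16],[0.03,-0.08,0.32],[0.05,-0.13,0.48],[0.06,-0.17,0.64],[0.08,-0.21,0.8],[0.09,-0.26,0.95],[0.09,-0.27,1.0],[0.09,-0.27,1.0]], jaw=[1,1,1,1,1,1,1,1])

```text
time: 6.45
tool_pos: [0.5031, -0.072, 0.1844]
tool_rot: [-3.13, -0.862, 0.645]
contact_force: [0.0, 0.0, 0.1]
opening: 0.0914
grip_force: 0.0
```

```bash
python3 - <<'E'
from kin import *
o=telemetry.observe();print(o['tool_pos'],o['tool_rot'],o['qpos'].round(2))
print(move(*target(42,-.03,50)),move(*target(42,.013,50)))
E
```

```text
[ 0.50308696 -0.07203607  0.18444068] [-3.12971513 -0.86219844  0.64471126] [-0.82  0.31  2.1   1.1   1.01 -0.66]
([0.085, 0.078, -0.093], [0.001, -0.026, 0.159]) ([0.146, 0.133, -0.162], [0.001, -0.026, 0.159])
```

apply_moves(delta_pos=[[0.01,0.01,-0.01],[0.04,0.04,-0.045],[0.085,0.078,-0.093],[0.12,0.11,-0.13],[0.146,0.133,-0.162],[0.146,0.133,-0.162],[0.146,0.133,-0.162],[0.146,0.133,-0.162]], dr=[[0.001,-0.02,0.12],[0.001,-0.026,0.159],[0.001,-0.026,0.159],[0.001,-0.026,0.159],[0.001,-0.026,0.159],[0.001,-0.026,0.159],[0.001,-0.026,0.159],[0.001,-0.026,0.159]], jaw=[1,1,1,1,1,1,0.8,0.7])

```text
time: 7.12
tool_pos: [0.5605, -0.0177, 0.1218]
tool_rot: [3.137, -0.873, 0.738]
contact_force: [-0.9, 0.3, -0.3]
opening: 0.0828
grip_force: 0.0
```

apply_moves(delta_pos=[[0,0,0],[0,0,0],[0,0,0],[0,0,0],[0,0,0],[0,0,0]], dr=[[0,0,0],[0,0,0],[0,0,0],[0,0,0],[0,0,0],[0,0,0]], jaw=[0.6,0.56,0.53,0.5,0.5,0.5], force=10)

```text
time: 7.62
tool_pos: [0.5609, -0.0182, 0.1217]
tool_rot: [3.136, -0.873, 0.738]
contact_force: [0.4, 0.4, 2.2]
opening: 0.052
grip_force: 10.0
```

```bash
python3 - <<'E'
from kin import *
o=telemetry.observe();print(o['tool_pos'],o['tool_rot'],o['qpos'].round(2),o['grip_force'],o['opening'],o['contact_force'])
print(move(*target(42,.013,50)))
E
```

```text
[ 0.56092191 -0.01822358  0.12168449] [ 3.13613818 -0.87337752  0.73836722] [-0.63  0.5   2.06  1.28  0.9  -0.81] 9.99123439192772 0.05201003667792351 [0.44796592 0.43764861 2.17525742]
([0.001, -0.001, -0.005], [0.004, 0.006, -0.002])
```

Firm grip. I make the second stroke, three calls of 19.2° (0.0838 of 0.5 rad per row).

apply_moves(delta_pos=[[0.0007,-0.0008,0],[0.0013,-0.0016,0],[0.0019,-0.0025,0],[0.0025,-0.0033,0],[0.0031,-0.0042,0],[0.0036,-0.0051,0],[0.004,-0.0061,0],[0.0044,-0.007,0]], dr=[[0,0,-0.084],[0,0,-0.168],[0,0,-0.251],[0,0,-0.335],[0,0,-0.419],[0,0,-0.503],[0,0,-0.586],[0,0,-0.67]], jaw=[0.5,0.5,0.5,0.5,0.5,0.5,0.5,0.5])

```text
time: 8.28
tool_pos: [0.5631, -0.0216, 0.1217]
tool_rot: [3.135, -0.873, 0.402]
contact_force: [1.4, -1.0, 2.2]
opening: 0.0517
grip_force: 10.0
```

apply_moves(delta_pos=[[0.0004,-0.001,0],[0.0007,-0.002,0],[0.001,-0.003,0],[0.0013,-0.004,0],[0.0015,-0.005,0],[0.0017,-0.006,0],[0.0018,-0.007,0],[0.0019,-0.0081,0]], dr=[[0,0,-0.084],[0,0,-0.168],[0,0,-0.251],[0,0,-0.335],[0,0,-0.419],[0,0,-0.503],[0,0,-0.586],[0,0,-0.67]], jaw=[0.5,0.5,0.5,0.5,0.5,0.5,0.5,0.5])

```text
time: 8.95
tool_pos: [0.5637, -0.0246, 0.1217]
tool_rot: [3.136, -0.874, 0.066]
contact_force: [1.5, -1.4, 2.2]
opening: 0.0517
grip_force: 10.0
```

```bash
python3 - <<'E'
from kin import *
o=telemetry.observe();print(o['tool_pos'],o['tool_rot'],o['qpos'].round(2),o['grip_force'],o['opening'],o['contact_force'])
print(move(*target(3.6,.013,50)))
E
```

```text
[ 0.56372821 -0.02460694  0.12171036] [ 3.13587935 -0.87359723  0.06619525] [-0.36  0.4   2.31  2.43  0.5  -1.21] 9.964818209409714 0.05173397255117793 [ 1.47238794 -1.41541477  2.22337161]
([0.001, -0.0, -0.005], [0.007, 0.002, 0.002])
```

apply_moves(delta_pos=[[0,-0.001,0],[0,-0.0021,0],[0,-0.0031,0],[-0.0001,-0.0042,0],[-0.0002,-0.0052,0],[-0.0004,-0.0062,0],[-0.0006,-0.0072,0],[-0.0009,-0.0083,0]], dr=[[0,0,-0.084],[0,0,-0.168],[0,0,-0.251],[0,0,-0.335],[0,0,-0.419],[0,0,-0.503],[0,0,-0.586],[0,0,-0.67]], jaw=[0.5,0.5,0.5,0.5,0.5,0.5,0.5,0.5])

```text
time: 9.62
tool_pos: [0.5632, -0.0278, 0.1216]
tool_rot: [3.137, -0.874, -0.269]
contact_force: [-0.7, -2.1, 1.8]
opening: 0.0514
grip_force: 10.0
```

apply_moves(delta_pos=[[0,0,0],[0,0,0],[0,0,0],[0,0,0],[0,0,0],[0,0,0],[0,0,0]], dr=[[0,0,0],[0,0,0],[0,0,0],[0,0,0],[0,0,0],[0,0,0],[0,0,0]], jaw=[0.5,0.55,0.6,0.75,1,1,1])

```text
time: 10.2
tool_pos: [0.5629, -0.0276, 0.1212]
tool_rot: [3.136, -0.873, -0.267]
contact_force: [0.3, 0.0, 0.0]
opening: 0.0772
grip_force: 0.0
```

```bash
python3 - <<'E'
from kin import *
o=telemetry.observe();print(o['tool_pos'],o['tool_rot'],o['qpos'].round(2),o['grip_force'],o['opening'],o['contact_force'])
rib()
p,R=target(-15.6,-.09,50);print(move(p,R));q,_=ik(p,R,o['qpos']);print(q.round(2),_)
E
```

```text
[ 0.5629256  -0.02764619  0.12121618] [ 3.13647729 -0.87250882 -0.2667905 ] [-0.12  0.41  2.29  3.43  0.44 -1.73] 0.0 0.07719051827822862 [0.2766787  0.04786638 0.00268142]
0.012 [92, 96, 102, 117, 141, 167, 187, 177, 159, 132, 116, 113, 116, 143, 173, 196, 209, 221, 222, 224, 225, 225, 224, 225, 225, 224, 224, 224, 223, 223, 223, 223, 223, 222, 221, 219, 212, 203, 187, 168, 152, 143, 138, 135, 135, 135, 135, 135, 135, 135, 134, 134, 133, 130, 124, 115, 106, 99, 93, 93]
0.016 [82, 84, 86, 98, 123, 160, 195, 205, 205, 185, 145, 119, 150, 185, 206, 221, 223, 225, 224, 225, 225, 225, 225, 224, 224, 224, 224, 223, 222, 222, 222, 222, 222, 222, 222, 221, 216, 205, 181, 157, 142, 136, 135, 135, 135, 135, 135, 135, 135, 134, 134, 134, 132, 127, 118, 104, 92, 86, 83, 82]
0.02 [79, 81, 83, 87, 113, 156, 196, 213, 216, 192, 146, 129, 145, 198, 219, 225, 225, 225, 225, 225, 225, 225, 223, 221, 216, 214, 207, 200, 199, 203, 208, 214, 216, 217, 216, 214, 212, 210, 183, 150, 135, 130, 130, 130, 131, 131, 132, 133, 134, 134, 134, 134, 133, 128, 117, 99, 86, 81, 80, 79]
([-0.188, 0.052, 0.162], [0.006, -0.002, -0.003])
[-0.07  0.13  2.39  3.73  0.28 -2.01] 2.2382348740909166e-12
```

The rib is at 66°, so about 55° remains. The open fingers encircle the cap, so I swing back in place about the jar's axis.

apply_moves(delta_pos=[[0.0003,0.001,0],[0.0005,0.0021,0],[0.0007,0.0031,0],[0.0008,0.0041,0],[0.0009,0.0052,0],[0.0009,0.0062,0],[0.0009,0.0073,0],[0.0009,0.0083,0]], dr=[[0,0,0.084],[0,0,0.168],[0,0,0.251],[0,0,0.335],[0,0,0.419],[0,0,0.503],[0,0,0.586],[0,0,0.67]], jaw=[1,1,1,1,1,1,1,1])

```text
time: 10.92
tool_pos: [0.5632, -0.0241, 0.1212]
tool_rot: [3.137, -0.872, 0.07]
contact_force: [-0.1, 0.3, -0.9]
opening: 0.0918
grip_force: 0.0
```

apply_moves(delta_pos=[[-0.0001,0.0011,0],[-0.0002,0.0021,0],[-0.0004,0.0031,0],[-0.0006,0.0041,0],[-0.0009,0.0051,0],[-0.0012,0.0061,0],[-0.0015,0.0071,0],[-0.0019,0.0081,0]], dr=[[0,0,0.084],[0,0,0.168],[0,0,0.251],[0,0,0.335],[0,0,0.419],[0,0,0.503],[0,0,0.586],[0,0,0.67]], jaw=[1,1,1,1,1,1,1,1])

```text
time: 11.58
tool_pos: [0.5624, -0.0209, 0.1212]
tool_rot: [3.137, -0.872, 0.405]
contact_force: [0.2, -0.3, 0.1]
opening: 0.0918
grip_force: 0.0
```

apply_moves(delta_pos=[[-0.0004,0.0009,0],[-0.0008,0.0019,0],[-0.0013,0.0028,0],[-0.0019,0.0037,0],[-0.0025,0.0046,0],[-0.0031,0.0054,0],[-0.0037,0.0062,0],[-0.0044,0.007,0]], dr=[[0,0,0.084],[0,0,0.168],[0,0,0.251],[0,0,0.335],[0,0,0.419],[0,0,0.503],[0,0,0.586],[0,0,0.67]], jaw=[1,1,1,1,1,1,1,1])

```text
time: 12.25
tool_pos: [0.5606, -0.0182, 0.1212]
tool_rot: [3.137, -0.872, 0.74]
contact_force: [0.6, -0.2, 0.7]
opening: 0.0916
grip_force: 0.0
```

```bash
python3 - <<'E'
from kin import *
o=telemetry.observe();print(o['tool_pos'],o['tool_rot'],o['qpos'].round(2),o['grip_force'],o['opening'],o['contact_force'])
print(move(*target(42,.013,50)))
rib()
E
```

```text
[ 0.56061402 -0.0181821   0.12116963] [ 3.13718638 -0.87236187  0.73989146] [-0.63  0.5   2.06  1.28  0.9  -0.81] 0.0 0.09163089927381494 [ 0.55479341 -0.22648079  0.69944039]
([0.002, -0.001, -0.004], [0.005, 0.003, -0.007])
0.012 [91, 96, 102, 117, 141, 167, 186, 177, 158, 131, 115, 113, 116, 143, 173, 196, 208, 219, 221, 223, 224, 224, 224, 224, 224, 223, 223, 223, 223, 223, 222, 222, 222, 221, 220, 218, 212, 203, 186, 166, 150, 142, 138, 135, 134, 134, 134, 134, 134, 134, 134, 133, 132, 129, 124, 115, 105, 98, 92, 92]
0.016 [82, 82, 85, 98, 122, 159, 193, 204, 204, 184, 144, 118, 150, 185, 206, 220, 222, 224, 223, 224, 224, 225, 224, 224, 224, 224, 224, 223, 223, 223, 222, 222, 222, 222, 221, 220, 216, 205, 181, 157, 142, 136, 134, 133, 134, 134, 134, 134, 133, 133, 133, 133, 131, 126, 117, 103, 91, 85, 82, 82]
0.02 [79, 80, 82, 86, 113, 155, 195, 212, 215, 192, 146, 128, 143, 197, 218, 224, 224, 224, 224, 225, 225, 224, 224, 223, 222, 222, 222, 221, 219, 218, 218, 218, 217, 216, 215, 213, 211, 209, 182, 150, 136, 130, 128, 128, 129, 130, 131, 132, 133, 133, 133, 133, 132, 127, 115, 98, 86, 80, 79, 79]
```

The jar did not move during the swing back. I grip and turn 55°.

apply_moves(delta_pos=[[0,0,0],[0,0,0],[0,0,0],[0,0,0],[0,0,0],[0,0,0],[0,0,0],[0,0,0]], dr=[[0,0,0],[0,0,0],[0,0,0],[0,0,0],[0,0,0],[0,0,0],[0,0,0],[0,0,0]], jaw=[0.8,0.68,0.6,0.56,0.53,0.5,0.5,0.5], force=10)

```text
time: 12.97
tool_pos: [0.5608, -0.0179, 0.1214]
tool_rot: [3.137, -0.873, 0.738]
contact_force: [-0.3, 0.3, 0.3]
opening: 0.0516
grip_force: 10.0
```

apply_moves(delta_pos=[[0.0007,-0.0008,0],[0.0013,-0.0016,0],[0.0019,-0.0025,0],[0.0025,-0.0033,0],[0.0031,-0.0042,0],[0.0036,-0.0051,0],[0.004,-0.0061,0],[0.0044,-0.007,0]], dr=[[0,0,-0.084],[0,0,-0.168],[0,0,-0.251],[0,0,-0.335],[0,0,-0.419],[0,0,-0.503],[0,0,-0.586],[0,0,-0.67]], jaw=[0.5,0.5,0.5,0.5,0.5,0.5,0.5,0.5])

```text
time: 13.63
tool_pos: [0.5626, -0.0211, 0.1214]
tool_rot: [3.136, -0.873, 0.401]
contact_force: [0.2, -0.2, 0.7]
opening: 0.0516
grip_force: 10.0
```

apply_moves(delta_pos=[[0.0004,-0.001,0],[0.0007,-0.002,0],[0.001,-0.003,0],[0.0013,-0.004,0],[0.0015,-0.005,0],[0.0017,-0.006,0],[0.0018,-0.007,0],[0.0019,-0.0081,0]], dr=[[0,0,-0.084],[0,0,-0.168],[0,0,-0.251],[0,0,-0.335],[0,0,-0.419],[0,0,-0.503],[0,0,-0.586],[0,0,-0.67]], jaw=[0.5,0.5,0.5,0.5,0.5,0.5,0.5,0.5])

```text
time: 14.3
tool_pos: [0.5633, -0.0243, 0.1214]
tool_rot: [3.136, -0.873, 0.066]
contact_force: [0.6, -1.2, 0.7]
opening: 0.0518
grip_force: 10.0
```

apply_moves(delta_pos=[[0,-0.001,0],[0,-0.0018,0],[0,-0.0027,0],[-0.0001,-0.0036,0],[-0.0002,-0.0045,0],[-0.0003,-0.0054,0],[-0.0005,-0.0063,0],[-0.0007,-0.0072,0]], dr=[[0,0,-0.073],[0,0,-0.145],[0,0,-0.218],[0,0,-0.29],[0,0,-0.363],[0,0,-0.435],[0,0,-0.51],[0,0,-0.58]], jaw=[0.5,0.5,0.5,0.5,0.5,0.5,0.5,0.5])

```text
time: 14.97
tool_pos: [0.563, -0.027, 0.1213]
tool_rot: [3.137, -0.873, -0.224]
contact_force: [-0.0, -0.8, 2.0]
opening: 0.0516
grip_force: 10.0
```

apply_moves(delta_pos=[[0,0,0],[0,0,0],[0,0,0],[0,0,0],[0,0,0],[0,0,0],[0,0,0],[0,0,0]], dr=[[0,0,0],[0,0,0],[0,0,0],[0,0,0],[0,0,0],[0,0,0],[0,0,0],[0,0,0]], jaw=[0.5,0.55,0.6,0.75,1,1,1,1])

```text
time: 15.63
tool_pos: [0.5631, -0.0272, 0.1213]
tool_rot: [3.136, -0.873, -0.222]
contact_force: [0.6, -0.1, 1.0]
opening: 0.0839
grip_force: 0.0
```

```bash
python3 - <<'E'
from kin import *
o=telemetry.observe();print(o['tool_pos'],o['tool_rot'],o['qpos'].round(2),o['grip_force'],o['opening'],o['contact_force'])
s=eyes.read_camera("scene")[:,:,::-1];t=eyes.read_camera("top")[:,:,::-1];cv2.imwrite("pics/s5.png",s);cv2.imwrite("pics/t5.png",t)
a=cv2.resize(s[175:240,215:280],(500,500),interpolation=cv2.INTER_CUBIC);b=cv2.resize(t[165:195,270:300],(300,300),interpolation=cv2.INTER_CUBIC)
c=np.zeros((500,800,3),np.uint8);c[:,:500]=a;c[:300,500:]=b;cv2.imwrite("pics/c5.png",c)
E
```

```text
[ 0.5631121  -0.02717119  0.12133515] [ 3.13646353 -0.87283794 -0.22181101] [-0.15  0.4   2.3   3.28  0.43 -1.65] 0.0 0.0838874216693488 [ 0.63890295 -0.06495376  0.99000447]
```

View pics/c5.png

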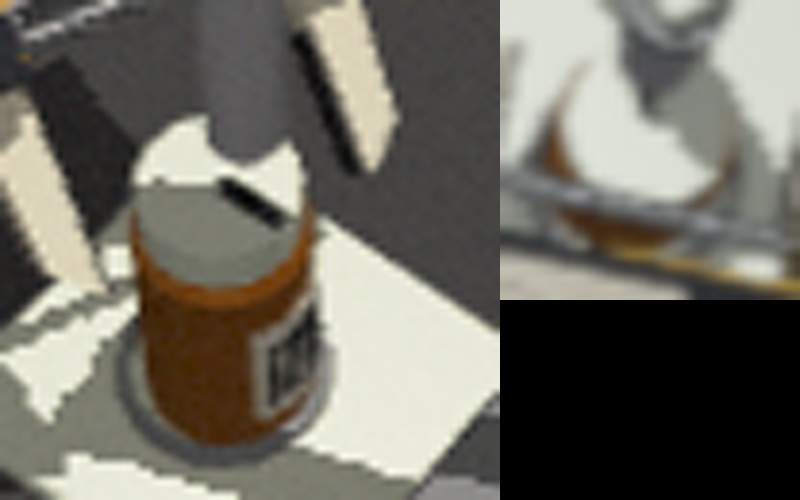

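The crop shows the cap's rib fully (full-res about (243.9,198.7) to (251.8,203.9)). The label is on the side toward the scanner, its left edge at about u=248.5. I measure both precisely.

```bash
python3 - <<'E'
from kin import *
s=cv2.imread("pics/s5.png");g=s.max(2).astype(float)
# rib: dark pixels in box
sub=g[196:206,242:254];w=np.clip(95-sub,0,None);w[:, :]=w
vv,uu=np.mgrid[196:206,242:254]
P=np.array([ray("scene",(u,v),.136)[:2] for u,v in zip(uu.ravel(),vv.ravel())]);W=w.ravel()
# exclude probe tube (far from line through approx ends)
a,b=ray("scene",(243.9,198.7),.136)[:2],ray("scene",(251.8,203.9),.136)[:2];d=(b-a)/np.linalg.norm(b-a)
print("ends",a,b,np.linalg.norm(b-a),np.degrees(np.arctan2(d[1],d[0])))
k=(abs((P-a)@[-d[1],d[0]])<.005)&((P-a)@d>.002)&((P-a)@d<.024);W=W*k;m=(P*W[:,None]).sum(0)/W.sum();X=(P-m)
l,V=np.linalg.eigh((X*W[:,None]).T@X);v=V[:,1]*np.sign(V[:,1]@d);print("rib angle",np.degrees(np.arctan2(v[1],v[0])),"mid",m, "perp offset of seat axis",(C[:2]-m)@[-v[1],v[0]])
# jar axis from silhouette: brown+label rows
print(g[216:230,230:262].astype(int))
for L in(7,11,15,19):
  print(L,[np.round([proj("scene",[*(C[:2]+.0295*np.array([np.cos(t),np.sin(t)])),z])[0] for t in np.radians([L-34,L+34])],1) for z in(.034,.06,.086)])
print([proj("scene",[*C[:2],z]).round(1) for z in(.034,.06,.086,.134)])
E
```

```text
ends [ 0.5572587 -0.0235068] [ 0.58000075 -0.01889387] 0.02320517698220258 11.466128553937907
rib angle 11.046971045534528 mid [ 0.56774478 -0.02170145] perp offset of seat axis -0.0008981870768735356
[[233 205  77  64  66  68  66  71  70  70  72  72  74  72  68  72  74  73
   73  73  75  87 110 120  69  32 146 232 232 232 233 233]
 [211 101  70  65  68  66  67  66  72  69  72  71  71  75  73  71  75  74
   74  86 106 116 111  72  41  32  94 184 235 234 232 232]
 [115  81  70  72  70  69  66  71  74  71  71  72  71  75  74  72  76  86
  105 107 125 117  87  23  44  49 115 208 232 233 233 234]
 [112  70  75  87  71  68  65  72  69  70  71  75  74  76  73  73  71  92
  117 125 114  84  42  44  68  44  86 177 231 234 232 234]
 [101  76  86  96  67  71  69  69  71  74  75  76  75  74  69  73  73  87
  113 106  53  68  60  47  69  46  91 143 184 235 233 234]
 [ 80  86 110 100  68  64  69  69  70  71  71  76  73  75  76  74  75  83
  112 107  61  92  71  58  67  62 106 145 188 233 233 231]
 [ 78  87 115 112  66  67  67  69  69  69  73  73  73  73  73  74  76  85
  112 107  52  88  65  68  
[... 647 characters left out ...]
  65 105 120  96 107 140 128 174 235 233 235 233]
 [118  89  71  79  96  91  70  71  69  72  71  75  72  74  76  75  74  83
  103 118 113  98  87  93 129 134 135 212 233 235 234 234]
 [124 114  69  76  82 109  91  69  69  74  72  74  70  74  75  73  73  75
   92  97  92  78  95 137 145 131 195 235 236 236 235 233]]
7 [array([246.6, 255.4]), array([246.3, 255.3]), array([245.9, 255.2])]
11 [array([247.4, 255.5]), array([247.1, 255.4]), array([246.8, 255.3])]
15 [array([248.1, 255.5]), array([247.9, 255.4]), array([247.6, 255.3])]
19 [array([248.9, 255.5]), array([248.6, 255.4]), array([248.4, 255.3])]
[array([244. , 219.6]), array([243.6, 214.5]), array([243.2, 209.2]), array([242.4, 198.7])]
```

The rib points at 11.0° and the label edge agrees with 11°, which is the station's yaw. I swing back with the fingers open, then withdraw.

apply_moves(delta_pos=[[0,0,0],[0.0002,0.001,0],[0.0004,0.0021,0],[0.0006,0.0031,0],[0.0007,0.0041,0],[0.0008,0.0052,0],[0.0008,0.0062,0],[0.0008,0.0073,0]], dr=[[0,0,0],[0,0,0.084],[0,0,0.168],[0,0,0.251],[0,0,0.335],[0,0,0.419],[0,0,0.503],[0,0,0.586]], jaw=[1,1,1,1,1,1,1,1])

```text
time: 16.4
tool_pos: [0.5633, -0.024, 0.1213]
tool_rot: [3.137, -0.873, 0.073]
contact_force: [-1.1, 0.5, -0.5]
opening: 0.0919
grip_force: 0.0
```

apply_moves(delta_pos=[[-0.0001,0.0011,0],[-0.0002,0.0021,0],[-0.0004,0.0031,0],[-0.0006,0.0041,0],[-0.0009,0.0051,0],[-0.0012,0.0061,0],[-0.0015,0.0071,0],[-0.0019,0.0081,0]], dr=[[0,0,0.084],[0,0,0.168],[0,0,0.251],[0,0,0.335],[0,0,0.419],[0,0,0.503],[0,0,0.586],[0,0,0.67]], jaw=[1,1,1,1,1,1,1,1])

```text
time: 17.07
tool_pos: [0.5625, -0.0208, 0.1213]
tool_rot: [3.137, -0.873, 0.408]
contact_force: [0.3, 0.2, -0.3]
opening: 0.0917
grip_force: 0.0
```

```bash
python3 - <<'E'
from kin import *
o=telemetry.observe();print(o['tool_pos'],o['tool_rot'],o['qpos'].round(2),o['grip_force'],o['opening'],o['contact_force'])
al=np.degrees(o['tool_rot'][2])
q=o['qpos']
for s in(-.03,-.09,-.15,-.2):
    p,R=target(al,s,50);q,r=ik(p,R,q);print(s,q.round(2),round(r,5),move(p,R))
E
```

```text
[ 0.562527   -0.02084875  0.12128521] [ 3.13669606 -0.8726038   0.4083573 ] [-0.55  0.43  2.22  1.72  0.68 -0.92] 0.0 0.0917269412686821 [ 0.28601009  0.22827766 -0.28072699]
-0.03 [-0.63  0.34  2.25  1.57  0.72 -0.82] 0.0 ([-0.074, -0.034, 0.065], [0.006, 0.002, 0.008])
-0.09 [-0.76  0.2   2.28  1.35  0.81 -0.68] 0.0 ([-0.18, -0.08, 0.161], [0.006, 0.002, 0.008])
-0.15 [-0.92  0.06  2.28  1.16  0.95 -0.55] 0.0 ([-0.285, -0.125, 0.258], [0.006, 0.002, 0.008])
-0.2 [-1.06 -0.04  2.27  1.02  1.1  -0.48] 0.0 ([-0.373, -0.163, 0.338], [0.006, 0.002, 0.008])
```

apply_moves(delta_pos=[[-0.037,-0.017,0.032],[-0.074,-0.034,0.065],[-0.11,-0.05,0.097],[-0.145,-0.065,0.129],[-0.18,-0.08,0.161],[-0.22,-0.1,0.2],[-0.26,-0.12,0.3],[-0.26,-0.14,0.4]], dr=[[0,0,0],[0,0,0],[0,0,0],[0,0,0],[0,0,0],[0,0,0],[0,0,0],[0,0,0]], jaw=[1,1,1,1,1,1,0.5,0])

```text
time: 17.73
tool_pos: [0.4558, -0.0758, 0.2793]
tool_rot: [-3.138, -0.868, 0.399]
contact_force: [2.0, -0.7, -0.2]
opening: 0.0826
grip_force: 0.0
```

```bash
python3 - <<'E'
from kin import *
o=telemetry.observe();print(o['tool_pos'],o['tool_rot'],o['qpos'].round(2),o['contact_force'])
for z in(.25,.1):
    p=np.array([.543,-.271,z]);R=e('xyz',[np.pi,0,.41]);print(move(p,R),ik(p,R,o['qpos']*[1,1,1,0,1,1]))
print("spare",ray("top",(377.6,135.7),.118),"green",ray("top",(615/1.5625,367/1.5625),.23))
rib()
E
```

```text
[ 0.45578013 -0.0758002   0.279298  ] [-3.13801006 -0.86823162  0.39855006] [-0.9  -0.03  2.17  1.04  1.03 -0.32] [ 1.97225333 -0.65748035 -0.15899579]
([0.218, -0.488, -0.073], [-0.689, 1.594, 0.018]) (array([-5.89189336e-01,  4.80135942e-01,  1.24358985e+00,  3.78458735e-10,
        1.41786686e+00,  5.71605800e-01]), np.float64(5.212263781326049e-09))
([0.218, -0.488, -0.448], [-0.689, 1.594, 0.018]) (array([-5.89189336e-01,  6.08161680e-01,  1.45459180e+00,  1.93213811e-14,
        1.07883917e+00,  5.71605800e-01]), np.float64(3.296991841290629e-13))
spare [ 0.68569144 -0.31642134  0.118     ] green [ 0.3781388  -0.31946168  0.23      ]
0.012 [82, 81, 81, 93, 119, 150, 175, 194, 211, 219, 221, 222, 223, 223, 224, 224, 224, 224, 224, 224, 224, 224, 224, 225, 225, 224, 224, 224, 223, 223, 223, 223, 222, 222, 221, 219, 212, 203, 186, 167, 151, 143, 138, 135, 135, 135, 134, 134, 134, 134, 134, 133, 132, 129, 123, 114, 105, 97, 91, 86]
0.016 [82, 82, 84, 95, 119, 156, 193, 209, 220, 223, 224, 224, 224, 225, 225, 225, 225, 225, 224, 225, 225, 225, 225, 224, 224, 224, 224, 224, 223, 223, 223, 223, 222, 222, 221, 221, 216, 205, 181, 157, 142, 136, 134, 134, 134, 135, 135, 134, 134, 134, 134, 134, 132, 126, 117, 103, 91, 86, 84, 82]
0.02 [79, 80, 82, 87, 113, 155, 196, 214, 222, 224, 224, 225, 224, 224, 225, 225, 225, 225, 225, 225, 224, 224, 224, 224, 223, 223, 222, 220, 219, 218, 218, 217, 217, 216, 215, 212, 211, 208, 181, 149, 136, 131, 129, 129, 130, 130, 130, 131, 133, 134, 134, 134, 132, 127, 116, 98, 85, 79, 79, 79]
```

apply_moves(delta_pos=[[0,-0.08,0.02],[0,-0.16,0.05],[0.02,-0.24,0.05],[0.05,-0.32,0.05],[0.1,-0.4,0.05],[0.15,-0.45,0.05],[0.2,-0.488,0.05],[0.218,-0.488,0.05]], dr=[[-0.05,0.1,0],[-0.1,0.22,0],[-0.15,0.34,0],[-0.2,0.46,0],[-0.25,0.58,0],[-0.3,0.7,0],[-0.35,0.81,0.01],[-0.4,0.93,0.01]], jaw=[0,0,0,0,0,0,0,0])

```text
time: 18.45
tool_pos: [0.5479, -0.2745, 0.2991]
tool_rot: [3.137, -0.364, 0.409]
contact_force: [-1.4, 0.1, -0.7]
opening: 0.0254
grip_force: 0.0
```

```bash
python3 - <<'E'
from kin import *
o=telemetry.observe();print(o['tool_pos'],o['tool_rot'],o['qpos'].round(2),o['contact_force'])
for z in(.15,.08):
    p=np.array([.543,-.271,z]);R=e('xyz',[np.pi,0,.41]);print(move(p,R))
E
```

```text
[ 0.54789279 -0.27454702  0.2991158 ] [ 3.13708027 -0.36394327  0.40923655] [-0.76  0.35  1.37  0.35  1.29  0.32] [-1.35473011  0.10431167 -0.74425908]
([-0.012, 0.009, -0.373], [-0.282, 0.671, 0.003])
([-0.012, 0.009, -0.548], [-0.282, 0.671, 0.003])
```

apply_moves(delta_pos=[[0,0,-0.05],[0,0,-0.1],[-0.01,0.005,-0.16],[-0.012,0.009,-0.22],[-0.012,0.009,-0.3],[-0.012,0.009,-0.37],[-0.012,0.009,-0.44],[-0.012,0.009,-0.5]], dr=[[-0.05,0.12,0],[-0.1,0.24,0],[-0.15,0.36,0],[-0.2,0.48,0],[-0.25,0.6,0],[-0.282,0.671,0],[-0.282,0.671,0],[-0.282,0.671,0]], jaw=[0,0,0,0,0,0,0,0])

```text
time: 19.12
tool_pos: [0.5411, -0.2669, 0.0975]
tool_rot: [-3.138, -0.002, 0.412]
contact_force: [0.1, -0.1, 0.7]
opening: 0.0006
grip_force: 0.0
```

```bash
python3 - <<'E'
from kin import *
o=telemetry.observe();print(o['tool_pos'],o['tool_rot'],o['qpos'].round(2),o['contact_force'],o['opening'])
s=eyes.read_camera("scene")[:,:,::-1];t=eyes.read_camera("top")[:,:,::-1]
a=cv2.resize(s[215:315,110:210],(400,400));b=cv2.resize(t[130:230,310:410],(400,400));cv2.imwrite("pics/c6.png",np.hstack([a,b]))
print(move(np.array([.543,-.271,.075]),e('xyz',[np.pi,0,.41])))
E
```

```text
[ 0.54112563 -0.26685816  0.09747653] [-3.13843405e+00 -1.67812509e-03  4.11918518e-01] [-0.59  0.61  1.47  0.    1.07  0.57] [ 0.13755247 -0.10526633  0.68863343] 0.0005957867452062364
([0.01, -0.012, -0.051], [-0.015, -0.011, -0.002])
```

View pics/c6.png

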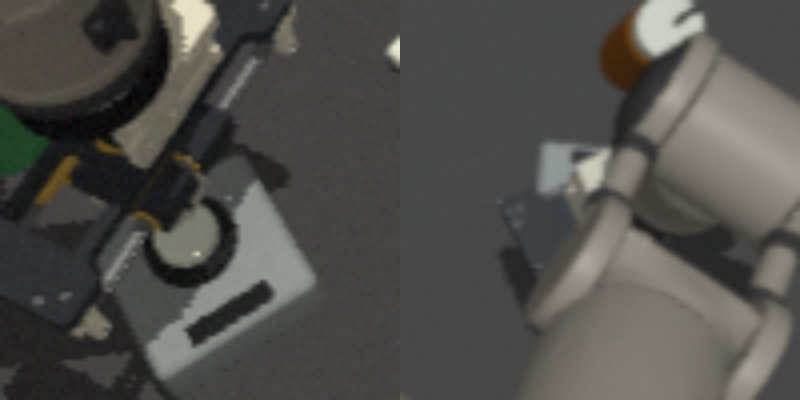

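The crop shows the closed fingers over the white button, at about (190,190) in the left crop, clear of everything else. I descend gently.

apply_moves(delta_pos=[[0.005,-0.006,-0.025],[0.01,-0.012,-0.05],[0.01,-0.012,-0.058],[0.01,-0.012,-0.066],[0.01,-0.012,-0.074],[0.01,-0.012,-0.082],[0.01,-0.012,-0.082],[0.01,-0.012,-0.082]], dr=[[-0.015,-0.011,0],[-0.015,-0.011,0],[-0.015,-0.011,0],[-0.015,-0.011,0],[-0.015,-0.011,0],[-0.015,-0.011,0],[-0.015,-0.011,0],[-0.015,-0.011,0]], jaw=[0,0,0,0,0,0,0,0])

```text
time: 19.88
tool_pos: [0.5452, -0.2731, 0.0677]
tool_rot: [3.133, -0.005, 0.41]
contact_force: [0.1, 0.5, -0.8]
opening: 0.0008
grip_force: 0.0
```

apply_moves(delta_pos=[[0,0,-0.005],[0,0,-0.005],[0,0,-0.005]], dr=[[0,0,0],[0,0,0],[0,0,0]], jaw=[0,0,0])

```text
time: 20.13
tool_pos: [0.5453, -0.2732, 0.0658]
tool_rot: [3.133, -0.005, 0.41]
contact_force: [0.2, 0.3, 1.3]
opening: 0.0003
grip_force: 1.1
```

apply_moves(delta_pos=[[0,0,-0.005],[0,0,-0.005],[0,0,-0.005]], dr=[[0,0,0],[0,0,0],[0,0,0]], jaw=[0,0,0])

```text
time: 20.38
tool_pos: [0.5454, -0.2732, 0.0637]
tool_rot: [3.133, -0.005, 0.41]
contact_force: [0.6, -0.2, 2.7]
opening: 0.0005
grip_force: 1.7
```

apply_moves(delta_pos=[[0,0,-0.005],[0,0,-0.005],[0,0,-0.005]], dr=[[0,0,0],[0,0,0],[0,0,0]], jaw=[0,0,0])

```text
time: 20.63
tool_pos: [0.5454, -0.2732, 0.0616]
tool_rot: [3.133, -0.005, 0.41]
contact_force: [0.2, -1.1, 3.8]
opening: 0.0007
grip_force: 2.3
```

apply_moves(delta_pos=[[0,0,-0.005],[0,0,-0.005],[0,0,-0.005]], dr=[[0,0,0],[0,0,0],[0,0,0]], jaw=[0,0,0])

```text
time: 20.88
tool_pos: [0.5454, -0.2732, 0.0611]
tool_rot: [3.132, -0.006, 0.41]
contact_force: [-2.8, 1.6, 14.7]
opening: 0.0006
grip_force: 7.0
```

apply_moves(delta_pos=[[0,0,-0.005],[0,0,-0.005],[0,0,-0.005]], dr=[[0,0,0],[0,0,0],[0,0,0]], jaw=[0,0,0])

```text
time: 21.13
tool_pos: [0.5455, -0.2733, 0.0608]
tool_rot: [3.131, -0.006, 0.41]
contact_force: [-6.6, 3.7, 25.9]
opening: 0.0003
grip_force: 12.8
```

A hard stop after about 6 mm of travel means the button is fully down. I release it and lift clear.

apply_moves(delta_pos=[[0,0,0.01],[0,0,0.03],[0,0,0.06],[0,0,0.12],[0,0,0.2],[0,0,0.3],[0,0,0.4],[0,0,0.5]], dr=[[0,0,0],[0,0,0],[0,0,0],[0,0,0],[0,0,0],[0,0,0],[0,0,0],[0,0,0]], jaw=[0,0,0,0,0,0,0,0])

```text
time: 21.8
tool_pos: [0.5444, -0.2725, 0.2586]
tool_rot: [3.135, -0.004, 0.41]
contact_force: [2.0, -0.8, -0.5]
opening: 0.0004
grip_force: 0.0
```

apply_moves(delta_pos=[[-0.08,-0.04,0.05],[-0.16,-0.08,0.1],[-0.24,-0.12,0.1],[-0.32,-0.16,0.1],[-0.4,-0.2,0.1],[-0.4,-0.2,0.1],[-0.4,-0.2,0.1],[-0.4,-0.2,0.1]], dr=[[0,0,0],[0,0,0],[0,0,0],[0,0,0],[0,0,0],[0,0,0],[0,0,0],[0,0,0]], jaw=[0,0,0,0,0,0,0,0])

```text
time: 22.47
tool_pos: [0.3851, -0.3529, 0.2972]
tool_rot: [3.134, -0.005, 0.409]
contact_force: [0.2, -0.5, 0.3]
opening: 0.0004
grip_force: 0.0
```

```bash
python3 - <<'E'
from kin import *
s=eyes.read_camera("scene")[:,:,::-1];t=eyes.read_camera("top")[:,:,::-1];cv2.imwrite("pics/s7.png",s)
s0=cv2.imread("pics/scene0.png");t0=cv2.imread("pics/top0.png")
c=np.vstack([np.hstack([cv2.resize(s,(400,300)),cv2.resize(t,(400,300))]),np.hstack([cv2.resize(s[175:240,200:287],(400,300),interpolation=2),cv2.resize(s[250:310,120:200],(400,300),interpolation=2)])]);cv2.imwrite("pics/c7.png",c)
s5=cv2.imread("pics/s5.png");print("jar change since turn",np.abs(s5[205:232,230:257].astype(int)-s[205:232,230:257]).mean())
E
```

```text
jar change since turn 4.497942386831276
```

View pics/c7.png

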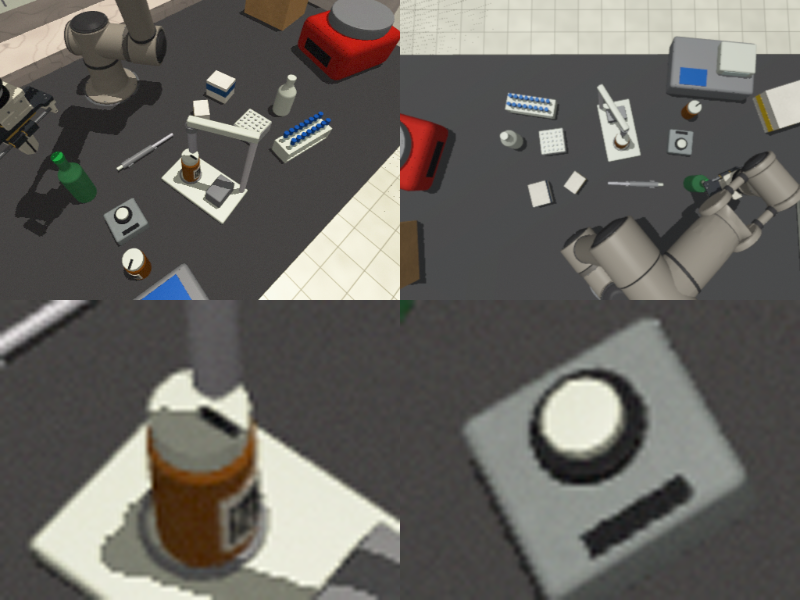

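The picture shows the label turned to the scanner, the button back up, the other things undisturbed and the arm clear.

```bash
python3 -c "
from cell import job; print(job.hand_in())"
```

```text
the job is handed in; nothing more can be done
None
```

I turned the jar in its seat until its label faced the scanner, within about 1° by the camera images. I then pressed the read button fully down, saw it come back up, and handed the job in with the arm clear. During the first turn the wrist hit a joint limit and pressed the jar down with about 29 N, but it showed no tilt or shift in the images afterwards.

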